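Stand the blue tumbler upside down on the drying mat

ROBOT

A 6-joint arm with a two-finger parallel gripper is mounted at the origin on the work surface. World frame = base frame: x ahead of the robot, y to its left, z up, the work surface at z = 0. Lengths are in m, angles in degrees, forces in N, time in s.
With the tool pointing down it reaches from about 0.25 to 0.725 m from the base axis. Payload 9.7 kg.
Tool frame: the origin (TCP) lies midway between the tips of the shut fingers; the grasp point (between the pads) lies 19 mm behind it; z points along the fingers, y is the line along which they close (so a half turn about z gives the same grasp; the last joint's range is limited). The gripper opens to 85 mm and grips with 20 to 120 N. Pads are 22 mm wide; open, the fingers measure 114 mm over their backs; the gripper's body (76 mm by 85 mm) begins 54 mm behind the grasp point. The pads swing forward as they close: fully open they stand 13 mm farther back than shut.
Start: joints at [67.494, 4.979, 10.078, 95.1, 0, 90], TCP at [0.211, 0.508, 0.231] pointing down, gripper open.
Joint ranges: [-179.16, 179.16], [-48.56, 103.87], [-65.8, 70.77], [-126.05, 130.52], [-82.76, 87.17], [-180, 180]. Speed limits (degrees/s): [127.2, 127.2, 147.25, 180, 180, 180].

INTERFACE

Orientations are given as [roll, pitch, yaw] about the fixed x, y, z axes, in that order (R = Rz(yaw) Ry(pitch) Rx(roll)).
In Python, from plant import readout, vision, manip, spotter gives the robot as it stands.
- The arm moves only by the shell command python3 -m creep 'ROWS'. ROWS is JSON, a list of rows, each a list of 3 entries, a list of its own where there are three numbers: the shift along the tool's x, y, z normalised to -1 to 1, where 1 is 0.1 m, then the turn, a rotation vector about the tool's x, y, z normalised to -1 to 1, where 1 is pi rad, then the gripper's target within -1 to 1 (fully open at 1, half-way at 0, shut at -1). In form: [[[x, y, z], [wx, wy, wz], hand], ...]. A call has 1 to 10 rows; each row shifts and turns the commanded pose from where the row before left it, along the tool's axes as they then stand; what a row does not reach is not made up. A row lasts 1/10 s, in which the tool goes at most 50 mm and 8.59 degrees, less where a joint would pass 70% of its speed; a pose out of reach is approached as far as the arm can. A call with a number of a shift or a turn outside -1 to 1 is refused whole. A call with a gripper value outside its range is refused whole. The fingers move at their own pace and stop on an object; the grip force is fixed at half the most. Time passes only in rows, so rows that do not move let the fingers close. It gives the time, the measured TCP pose, the force, the opening and the grip force at its end, in the units of the state.
- readout.sense(): the state, without advancing time (a new reading comes with each control period).
- vision.camera(name): name is "side" or "top"; returns a dict with "img" (384x512x3 uint8, red, green, blue), "depth" (384x512 float32, m along the optical axis (not along the pixel's ray), 0 where there is no reading), "mtx" (3x3 intrinsics, pixels), "R" (3x3) and "t" (3): a world point X has camera coordinates R X + t. Camera axes: x right, y down, z forward; pixel columns grow to the right and rows downward; lengths in m; the calibration is good to about 2 mm. A picture is of the moment at which its call begins.
- manip.hand_in(): hands the job in; it is judged then, once.
Trained networks look in a picture, given as the dict that the camera call returned (one of the last four; its "shot" number tells which), for a name from the list of things; names that differ only in an ending like _2 or _b are one class to them, and where a whole thing is asked for, a point or a joint stands for the part that bears it (a point fixed in the world has none). Each returns a list of dicts, best first, with "p" (0 to 1); they miss things now and then, are a little off and sometimes report something else, mostly with a low value. They report only what shows in the picture. A call takes as long as a camera call. They do not tell look-alikes from the thing itself.
- spotter.look_for(query, picture): "centre" ([column, row] in pixels, amid what is visible of it).
The state is a dict: "time_s": time; "joints": joint angles; "joint_vel": joint speeds; "joint_torque": joint torques, N m; "tcp_pos": TCP position; "eef_rot": TCP orientation; "force": force on the tool from outside, world axes, zero at the start; "wrist_torque": the same for the moment, N m; "finger_gap": opening from 0.0 (shut) to 1.0 (fully open); "gripper_force": force on a finger pad.
Only numpy, scipy, OpenCV 4.12 (cv2) and the standard library are available. Lean on these libraries where they do the work, as an engineer would, in place of code of your own. Each camera call takes 0.05 s, during which the arm holds its last target. There are 200 camera calls.

TASK

Take the blue tumbler, which lies on its side in the wire draining rack, turn it mouth down and stand it upside down on the dark drying mat, with its whole rim on the mat. Set it down gently rather than dropping it, let go, and leave the red and the yellow tumbler lying where they are in the rack.

Things in the scene. Friction and masses are not known exactly. Their poses are not given: they have to be found in the camera images.
- blue_mid (a point): centre (on the axis, half-way up) of the blue tumbler: a straight plastic cup, 58 mm across, 90 mm tall, wall 3 mm, 90 g. z runs along its axis from the closed base (45 mm behind) to the open mouth (45 mm ahead). It starts on its side, centre 65 mm above the table, mouth away from the robot and 12 degrees below level. A tilted grip across its sides, about 12 mm nearer the base, can turn it over
- mat: square dark ribbed drying mat, 130 x 130 mm and 6 mm thick, fixed flat on the steel table; origin at the centre of its underside, z up, x and y along its edges
- red_mid (a point): centre of the red tumbler, same size, axes and attitude as the blue one, in another of the rack's three places, 115 mm apart; leave it. Each tumbler rests on two 8 mm wires along it, 20 mm to either side of its axis and 26 mm below it, with a low wire stop before its mouth; above them its sides are free for fingers. Two foot bars cross the rack, 11 mm high
- yellow_mid (a point): centre of the yellow tumbler, same size, axes and attitude as the blue one, in the remaining place of the rack; leave it alone
Mind the look-alikes: they are no part of the job. What is shaped like the part that bears blue_mid but green or orange is not meant.

How it is judged (in metres and radians):
At the end, for the whole second after the job is handed in: The blue tumbler stands at rest, mouth down within 10 degrees, on the mat, its centre within 37 mm of the mat's centre along each of the mat's edges; the red and yellow tumblers are within 30 mm of where they lay (angle between blue_mid's own z axis and vertical above 2.967 rad and x of blue_mid in the frame of mat between -0.037 and 0.037 m and y of blue_mid in the frame of mat between -0.037 and 0.037 m and height (world z) of blue_mid between 0.045 and 0.06 m and linear speed of blue below 0.02 m/s and distance of each of red_mid, yellow_mid from where it was at the start of the episode below 0.03 m); the robot touches nothing.
It fails at once if the blue tumbler is dropped: out of the fingers with its centre more than 85 mm above the table (height (world z) of blue_mid above 0.085 m and contact force between the fingers and blue below 0.05 N).
It fails at once if the red or yellow tumbler is displaced by more than 30 mm (distance of any of red_mid, yellow_mid from where it was at the start of the episode above 0.03 m).
It also fails if it takes over 35 s, if anything falls off the work surface, if the arm or the gripper's body presses on something with over 40 N, if the wrist force passes 120 N, or if a joint passes its speed limit or range.

## Working session

There is one attempt and no reset: what is moved stays moved. The work goes in short steps, Python scripts to look and compute and a shell command to move; the robot and the scene stay as the last step left them, time stands still between calls to the robot, and variables do not carry over. Pictures are saved under pics/ and viewed, at most 10 in all, crops included, and the job is handed in when it is done.

```bash
mkdir -p pics
python3 - <<'E'
from plant import readout, vision, spotter
import cv2,numpy as np
s=readout.sense();print(s['time_s'],s['tcp_pos'],s['eef_rot'],s['finger_gap'])
ims=[]
for n in("top","side"):
    c=vision.camera(n);ims.append(c['img'])
    for q in("blue_mid","mat","red_mid","yellow_mid"):
        for d in spotter.look_for(q,c)[:5]:
            u,v=d['centre'];z=c['depth'][int(v),int(u)]
            X=c['R'].T@(z*np.linalg.inv(c['mtx'])@[u,v,1]-c['t'])
            print(n,q,round(d['p'],2),np.round([u,v]),X.round(3),c['img'][int(v),int(u)])
for n,i in zip("ts",ims): cv2.imwrite(f"pics/{n}0.png",i[...,::-1])
E
```

```text
0.0 [0.21044763 0.50788844 0.23058564] [-1.79923724e+02  1.08887449e-03  1.57491888e+02] 0.9997040238013247
top blue_mid 0.78 [302. 156.] [ 0.568 -0.094  0.055] [ 34 154  55]
top blue_mid 0.73 [240. 158.] [0.554 0.042 0.093] [ 14  79 164]
top blue_mid 0.73 [349. 246.] [ 0.366 -0.192  0.051] [ 45 168  69]
top blue_mid 0.66 [199. 240.] [0.383 0.133 0.056] [206 145   0]
top mat 0.66 [374. 168.] [ 0.55  -0.266  0.004] [115 111 108]
top red_mid 0.87 [188. 167.] [0.535 0.153 0.097] [207   0   0]
top yellow_mid 0.58 [136. 173.] [0.525 0.265 0.093] [198 205   0]
side blue_mid 0.91 [282. 180.] [0.538 0.019 0.082] [35 50 91]
side blue_mid 0.6 [248. 269.] [ 0.351 -0.224  0.053] [ 40 101  52]
side blue_mid 0.58 [208. 184.] [0.372 0.116 0.047] [152  77  38]
side blue_mid 0.56 [314. 218.] [ 0.561 -0.112  0.049] [ 55 113  65]
side mat 0.86 [338. 278.] [ 0.537 -0.273  0.006] [68 66 66]
side red_mid 0.74 [264. 158.] [0.538 0.139 0.082] [134  40  37]
side yellow_mid 0.85 [244. 141.] [0.521 0.247 0.085] [147 124  49]
```

View pics/t0.png

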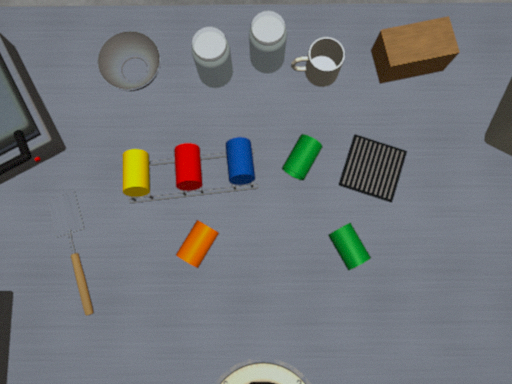

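View pics/s0.png

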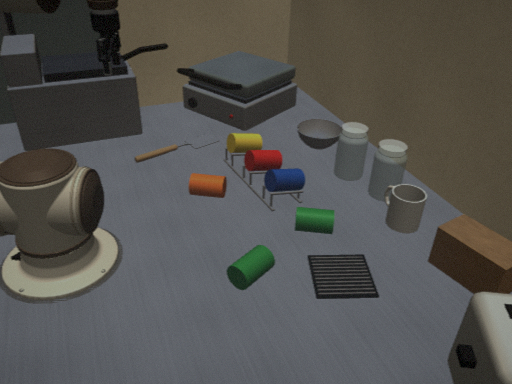

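The top view shows the rack with yellow (136,173), red (188,167) and blue (240,160). The look-alikes are green (302,157), green (349,246) and orange (198,244), all lying on the table. The one meant is at (240,160), since it is the only blue one and lies in the rack. The mat is at (373,168). In the side view blue is at (284,180) and the mat at (342,276). Next I fit a cylinder to the clouds, measure the mat and make a crop to confirm.

```bash
cat > h.py <<'E'
import numpy as np, cv2
from plant import readout, vision, spotter
def cloud(c,m):
    v,u=np.nonzero(m&(c['depth']>0)); z=c['depth'][v,u]
    P=(np.linalg.inv(c['mtx'])@np.c_[u,v,np.ones(len(u))].T)*z
    return (c['R'].T@(P-c['t'][:,None])).T
def near(c,X,r):
    P=c['R']@X+c['t'];p=c['mtx']@P;p=p[:2]/p[2]
    m=np.zeros(c['depth'].shape,np.uint8);cv2.circle(m,(int(p[0]),int(p[1])),r,1,-1);return m>0
def blue(c,k=1):
    i=c['img'].astype(int);m=(i[...,2]>1.5*i[...,0])&(i[...,2]>1.3*i[...,1])&(i[...,2]-i[...,0]>30)
    return m
E
python3 - <<'E'
from h import *
from scipy.optimize import least_squares
C={n:vision.camera(n) for n in("top","side")}
def fit(P):
    def f(p):
        a,t=p[3:];d=np.array([np.cos(t)*np.cos(a),np.cos(t)*np.sin(a),-np.sin(t)])
        q=P-p[:3];s=q@d;r=np.linalg.norm(q-s[:,None]*d,axis=1)
        return np.r_[r-.029]
    r=least_squares(f,np.r_[P.mean(0)-[0,0,.02],.1,.2],loss='soft_l1',f_scale=.002)
    p=r.x;a,t=p[3:];d=np.array([np.cos(t)*np.cos(a),np.cos(t)*np.sin(a),-np.sin(t)])
    s=(P-p[:3])@d;lo,hi=np.percentile(s,[1,99]);
    return p[:3]+d*(lo+hi)/2,np.degrees(p[3:]),hi-lo,np.abs(r.fun).mean()
A=[]
for n,c in C.items():
    m=blue(c)&near(c,np.array([.548,.035,.07]),45);m=cv2.erode(m.astype(np.uint8),np.ones((2,2)))>0
    P=cloud(c,m);A.append(P);print(n,len(P),P.min(0).round(3),P.max(0).round(3),fit(P))
print("both",fit(np.vstack(A)))
for n,c in C.items():
    g=c['img'].astype(int)
    m=near(c,np.array([.542,-.27,.006]),60)&(g.max(2)<95 if n=="side" else g.max(2)<300)
    P=cloud(c,near(c,np.array([.542,-.27,.006]),60)); M=P[(P[:,2]>.003)&(P[:,2]<.012)]
    print(n,"mat z>3mm",len(M),cv2.minAreaRect((M[:,:2]*1000).astype(np.float32)),np.median(M[:,2]))
c=C["top"]
# mat by colour contour
g=c['img'].max(2);m=(near(c,np.array([.542,-.27,.006]),50)&(g<60)).astype(np.uint8)
m=cv2.morphologyEx(m,cv2.MORPH_CLOSE,np.ones((7,7)))
M=cloud(c,m>0);print("colour",cv2.minAreaRect((M[:,:2]*1000).astype(np.float32)),np.median(M[:,2]))
cv2.imwrite("pics/crop.png",np.hstack([cv2.resize(C["top"]['img'][120:220,110:270],(640,400)) ])[...,::-1])
E
```

```text
top 1085 [0.505 0.013 0.049] [0.604 0.072 0.105] (array([0.55269141, 0.04318382, 0.06383776]), array([ 6.24058364, 12.26233171]), np.float64(0.0877657737437677), np.float64(0.0028245657044833738))
side 468 [ 0.508  0.009 -0.   ] [0.667 0.137 0.102] (array([0.55417133, 0.04528795, 0.0643725 ]), array([ 5.17445104, 12.30308497]), np.float64(0.08986939475496358), np.float64(0.0020720647924057306))
both (array([0.55324143, 0.04377181, 0.06370976]), array([ 5.85134162, 12.18741986]), np.float64(0.0887909773931076), np.float64(0.0026411554625051558))
top mat z>3mm 2929 ((545.0234375, -265.4458923339844), (273.7090148925781, 264.0434265136719), 21.285188674926758) 0.005468321948113123
side mat z>3mm 2595 ((563.54150390625, -240.68978881835938), (287.3420715332031, 282.0916442871094), 2.7387471199035645) 0.005984355472393028
colour ((551.453125, -263.39166259765625), (127.3420181274414, 129.28021240234375), 70.79460144042969) 0.0054225510361453014
```

View pics/crop.png

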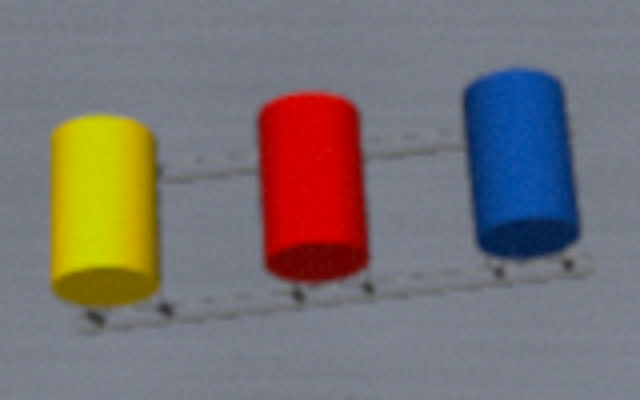

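The crop confirms it: the blue one, at about (522,165) in the crop, is in the rack's right-hand place. Its fit gives centre (0.553, 0.044, 0.064), tilt 12°, yaw 6° and length 89 mm, which agrees with the text. Red and yellow are its neighbours. The mat centre is at (0.551, -0.263), 127x129 mm.

I'll use a forward-tilted grip, with the tool 35° below level. Next I work out the pregrasp rows.

```bash
cat >> h.py <<'E'
from scipy.linalg import logm,expm
from scipy.spatial.transform import Rotation as Rn
def pose(s=None):
    s=s or readout.sense();T=np.eye(4);T[:3,:3]=Rn.from_euler('xyz',s['eef_rot'],degrees=True).as_matrix();T[:3,3]=s['tcp_pos'];return T
def tool(p,head,below,flip):   # grip point, heading deg, tool angle below level (deg; 90 = down), flip y
    a,b=np.radians([head,below]);z=np.array([np.cos(b)*np.cos(a),np.cos(b)*np.sin(a),-np.sin(b)])
    y=np.array([-np.sin(a),np.cos(a),0])*(-1 if flip else 1);T=np.eye(4)
    T[:3,:3]=np.c_[np.cross(y,z),y,z];T[:3,3]=np.array(p)+.023*z;return T
def rows(A,B,N):
    M=np.linalg.inv(A)@B;L=np.real(logm(M));E=expm(L/N)
    w=Rn.from_matrix(E[:3,:3]).as_rotvec()
    print(N,"row",(E[:3,3]/.1).round(3).tolist(),(w/np.pi).round(4).tolist(),"mm",np.linalg.norm(E[:3,3]*1e3).round(1),"deg",np.degrees(np.linalg.norm(w)).round(1))
    print([ (A@expm(L*k/N))[:3,3].round(2).tolist() for k in range(0,N+1,max(1,N//5))])
c0=np.array([.553,.0438,.064]);d0=np.array([np.cos(.102)*np.cos(.213),np.sin(.102)*np.cos(.213),-np.sin(.213)])
g0=c0-.012*d0
E
python3 - <<'E'
from h import *
print(g0)
for fl in(0,1):
    G=tool(g0,5.9,35,fl);P=G.copy();P[:3,3]-=.13*G[:3,2];P[2,3]+=.04
    print(fl,P[:3,3]);rows(pose(),P,20)
E
```

```text
[0.54133215 0.04260573 0.06653672]
0 [0.45414717 0.03359604 0.1679094 ]
20 row [-0.138, -0.219, 0.094] [-0.0038, -0.015, -0.0073] mm 27.6 deg 3.1
[[0.21, 0.51, 0.23], [0.23, 0.41, 0.2], [0.27, 0.31, 0.17], [0.32, 0.21, 0.16], [0.39, 0.12, 0.15], [0.45, 0.03, 0.17]]
1 [0.45414717 0.03359604 0.1679094 ]
20 row [-0.314, 0.158, -0.07] [-0.0197, 0.005, 0.0379] mm 35.9 deg 7.7
[[0.21, 0.51, 0.23], [0.35, 0.49, 0.26], [0.46, 0.41, 0.28], [0.52, 0.28, 0.28], [0.52, 0.14, 0.24], [0.45, 0.03, 0.17]]
```

```bash
R='[[-0.138,-0.219,0.094],[-0.0038,-0.015,-0.0073],1]'; python3 -m creep '[[[-0.138,-0.219,0.094],[-0.0038,-0.015,-0.0073],1],[[-0.138,-0.219,0.094],[-0.0038,-0.015,-0.0073],1],[[-0.138,-0.219,0.094],[-0.0038,-0.015,-0.0073],1],[[-0.138,-0.219,0.094],[-0.0038,-0.015,-0.0073],1],[[-0.138,-0.219,0.094],[-0.0038,-0.015,-0.0073],1],[[-0.138,-0.219,0.094],[-0.0038,-0.015,-0.0073],1],[[-0.138,-0.219,0.094],[-0.0038,-0.015,-0.0073],1],[[-0.138,-0.219,0.094],[-0.0038,-0.015,-0.0073],1],[[-0.138,-0.219,0.094],[-0.0038,-0.015,-0.0073],1],[[-0.138,-0.219,0.094],[-0.0038,-0.015,-0.0073],1]]'
python3 - <<'E'
from h import *
print(np.round(readout.sense()['joints'],1))
G=tool(g0,5.9,35,0);P=G.copy();P[:3,3]-=.13*G[:3,2];P[2,3]+=.04
rows(pose(),P,10)
E
```

```text
time_s: 1.6
tcp_pos: [0.2974, 0.2573, 0.1612]
eef_rot: [176.1, 27.6, 170.0]
force: [0.4, -0.3, 0.8]
finger_gap: 1.004
gripper_force: 0.0
[ 57.8 -36.  -34.2  76.7 -23.8  63.7]
10 row [-0.137, -0.219, 0.094] [-0.0037, -0.0148, -0.0072] mm 27.5 deg 3.0
[[0.3, 0.26, 0.16], [0.32, 0.21, 0.16], [0.35, 0.16, 0.15], [0.39, 0.12, 0.15], [0.42, 0.08, 0.16], [0.45, 0.03, 0.17]]
```

```bash
python3 -m creep '[[[-0.137,-0.219,0.094],[-0.0037,-0.0148,-0.0072],1],[[-0.137,-0.219,0.094],[-0.0037,-0.0148,-0.0072],1],[[-0.137,-0.219,0.094],[-0.0037,-0.0148,-0.0072],1],[[-0.137,-0.219,0.094],[-0.0037,-0.0148,-0.0072],1],[[-0.137,-0.219,0.094],[-0.0037,-0.0148,-0.0072],1],[[-0.137,-0.219,0.094],[-0.0037,-0.0148,-0.0072],1],[[-0.137,-0.219,0.094],[-0.0037,-0.0148,-0.0072],1],[[-0.137,-0.219,0.094],[-0.0037,-0.0148,-0.0072],1],[[-0.137,-0.219,0.094],[-0.0037,-0.0148,-0.0072],1],[[-0.137,-0.219,0.094],[-0.0037,-0.0148,-0.0072],1]]'
python3 - <<'E'
from h import *
print(np.round(readout.sense()['joints'],1))
G=tool(g0,5.9,35,0);P=G.copy();P[:3,3]-=.07*G[:3,2]
print(P[:3,3],G[:3,3]);rows(pose(),P,5);rows(P,G,5)
E
```

```text
time_s: 2.6
tcp_pos: [0.5204, 0.0973, 0.1772]
eef_rot: [-175.9, 50.4, -173.4]
force: [0.4, 0.3, -0.9]
finger_gap: 1.001
gripper_force: 0.0
[ 17.1 -48.5 -50.9  38.2 -12.2   6.9]
[0.50303594 0.03864821 0.09349481] [0.56007284 0.0445424  0.05334446]
5 row [0.162, -0.11, 0.07] [-0.004, -0.0051, 0.0006] mm 20.7 deg 1.2
[[0.52, 0.1, 0.18], [0.52, 0.09, 0.16], [0.51, 0.07, 0.14], [0.51, 0.06, 0.13], [0.51, 0.05, 0.11], [0.5, 0.04, 0.09]]
5 row [0.0, 0.0, 0.14] [0.0, 0.0, 0.0] mm 14.0 deg 0.0
[[0.5, 0.04, 0.09], [0.51, 0.04, 0.09], [0.53, 0.04, 0.08], [0.54, 0.04, 0.07], [0.55, 0.04, 0.06], [0.56, 0.04, 0.05]]
```

Joint 2 is at its limit with this shallow tilt. I'll fit the arm's kinematics from the three readings and choose a tilt that works at both the rack and the mat.

```bash
cat > kin.py <<'E'
import numpy as np
from scipy.optimize import least_squares
from scipy.spatial.transform import Rotation as Rn
Ry=lambda a:Rn.from_euler('y',a,degrees=True).as_matrix()
Rz=lambda a:Rn.from_euler('z',a,degrees=True).as_matrix()
Rx=lambda a:Rn.from_euler('x',a,degrees=True).as_matrix()
def fk(q,p,s5=1,s6=1):
    h,ax,az,b,d1,d2=p;A=Rz(q[0])
    x=np.array([0,0,h]);A=A@Ry(q[1]);x=x+A@[ax,0,az]
    A=A@Ry(-q[2]);x=x+A@[b,0,0];A=A@Ry(q[3]);x=x+A@[d1,0,0]
    A=A@Rz(s5*q[4]);x=x+A@[d2,0,0];A=A@Rx(s6*q[5]);return x,A   # x = tool z
D=[([67.494,4.979,10.078,95.1,0,90],[.2104,.5079,.2306],[-179.92,0,157.49]),([57.8,-36,-34.2,76.7,-23.8,63.7],[.2974,.2573,.1612],[176.1,27.6,170.0]),([17.1,-48.5,-50.9,38.2,-12.2,6.9],[.5204,.0973,.1772],[-175.9,50.4,-173.4])]
f=lambda p:np.r_[np.concatenate([fk(q,p)[0]-t for q,t,_ in D]),.02*(np.array(p)-[.13,.05,.3,.3,.07,.17])]
S=least_squares(f,[.13,.05,.3,.3,.07,.17]);P=S.x
if __name__=="__main__":
    print(P.round(4),(S.fun[:9]*1e3).round(1))
    for q,t,e in D: print(fk(q,P)[1][:,0].round(3),Rn.from_euler('xyz',e,degrees=True).as_matrix()[:,2].round(3))
    lo=np.array([-179,-48,-65,-126,-82,-180]);hi=np.array([179,103,70,130,87,180])
    from h import g0,tool
    def ik(T,q0):
        g=lambda q:np.r_[fk(q,P)[0]-T[:3,3],.1*(fk(q,P)[1][:,0]-T[:3,2])]
        r=least_squares(lambda q:g(np.r_[q,0]),np.clip(q0[:5],lo[:5]+1,hi[:5]-1),bounds=(lo[:5],hi[:5]));return r.x.round(0),np.linalg.norm(r.fun).round(4)
    for b in(40,45,50,55,60,65,70):
        G=tool(g0,5.9,b,0);Q=G.copy();Q[:3,3]-=.07*G[:3,2]
        m=np.array([.545,-.255,.063]);M=tool(m,-25,b+78,0);U=tool(m+[0,0,.08],-25,b+78,0);K=tool(m,-25+60,b+78,0)
        print(b,"pre",*ik(Q,[5,-30,-40,60,0]),"grasp",*ik(G,[5,-20,-30,60,0]),"\n  mat",*ik(M,[-25,40,-20,110,0]),"up",*ik(U,[-25,40,-20,110,0]),"yaw60",*ik(K,[-25,40,-20,110,0]))
E
python3 kin.py
```

```text
[ 0.2002 -0.0011  0.416   0.5167  0.1459  0.2841] [-0.  -0.1  0.1  0.4  0.4 -0.7 -0.5 -0.1  0.5]
[-0. -0. -1.] [-0.001 -0.001 -1.   ]
[ 0.468 -0.013 -0.883] [ 0.467 -0.013 -0.884]
[ 0.771  0.016 -0.636] [ 0.772  0.017 -0.636]
40 pre [  3. -48. -57.  35.   2.] 0.0073 grasp [  4. -35. -59.  16.   2.] 0.0 
  mat [-25.  43.  34. 109.  -0.] 0.0 up [-25.  42.  41. 117.  -0.] 0.0 yaw60 [-16.  31.  18.  95. -21.] 0.0
45 pre [  3. -47. -56.  36.   2.] 0.0 grasp [  4. -32. -55.  23.   1.] 0.0 
  mat [-25.  49.  41. 115.  -0.] 0.0 up [-25.  48.  48. 123.  -0.] 0.0 yaw60 [-15.  35.  21.  99. -25.] 0.0
50 pre [  4. -41. -50.  41.   1.] 0.0 grasp [  4. -29. -50.  29.   1.] 0.0 
  mat [-25.  55.  48. 122.  -0.] 0.0 up [-25.  54.  56. 130.  -0.] 0.0 yaw60 [-14.  39.  25. 103. -27.] 0.0
55 pre [  4. -35. -44.  46.   1.] 0.0 grasp [  4. -25. -45.  35.   1.] 0.0 
  mat [-25.  61.  57. 128.  -0.] 0.0 up [-25.  54.  55. 130.  -0.] 0.0084 yaw60 [-12.  43.  29. 108. -30.] 0.0
60 pre [  4. -29. -39.  51.   1.] 0.0 grasp [  4. -21. -40.  41.   1.] 0.0 
  mat [-25.  62.  58. 130.  -0.] 0.0066 up [-25.  53.  55. 130.  -0.] 0.0168 yaw60 [-12.  48.  33. 113. -33.] 0.0
65 pre [  4. -24. -33.  56.   1.] 0.0 grasp [  4. -16. -35.  47.   1.] 0.0 
  mat [-25.  62.  58. 130.  -0.] 0.015 up [-25.  53.  54. 130.  -0.] 0.0252 yaw60 [-11.  52.  38. 118. -35.] 0.0
70 pre [  4. -18. -27.  61.   1.] 0.0 grasp [  4. -12. -30.  52.   1.] 0.0 
  mat [-25.  62.  57. 130.  -0.] 0.0234 up [-25.  53.  54. 130.  -0.] 0.0336 yaw60 [-10.  57.  42. 124. -37.] 0.0
```

Run:
```python
from h import *
G=tool(g0,5.9,48,0);P=G.copy();P[:3,3]-=.08*G[:3,2]
print(pose()[:3,3],P[:3,3],G[:3,3]);rows(pose(),P,6)
```

```text
[0.52044792 0.09732848 0.17718081] [0.50339374 0.03868518 0.10889597] [0.55664063 0.04418771 0.04944439]
6 row [0.11, -0.092, 0.053] [-0.0034, 0.0078, 0.0002] mm 15.3 deg 1.5
[[0.52, 0.1, 0.18], [0.52, 0.09, 0.17], [0.52, 0.08, 0.15], [0.51, 0.07, 0.14], [0.51, 0.06, 0.13], [0.51, 0.05, 0.12], [0.5, 0.04, 0.11]]
```

```bash
python3 -m creep '[[[0.11,-0.092,0.053],[-0.0034,0.0078,0.0002],1],[[0.11,-0.092,0.053],[-0.0034,0.0078,0.0002],1],[[0.11,-0.092,0.053],[-0.0034,0.0078,0.0002],1],[[0.11,-0.092,0.053],[-0.0034,0.0078,0.0002],1],[[0.11,-0.092,0.053],[-0.0034,0.0078,0.0002],1],[[0.11,-0.092,0.053],[-0.0034,0.0078,0.0002],1],[[0,0,0],[0,0,0],1],[[0,0,0],[0,0,0],1]]'
python3 - <<'E'
from h import *
G=tool(g0,5.9,48,0);rows(pose(),G,8)
i=vision.camera("side");cv2.imwrite("pics/s1.png",cv2.resize(i['img'][90:250,180:390],(780,594))[...,::-1])
E
```

```text
time_s: 3.4
tcp_pos: [0.5021, 0.0394, 0.1087]
eef_rot: [179.9, 41.9, -174.3]
force: [-0.4, 0.1, -0.3]
finger_gap: 1.003
gripper_force: 0.0
8 row [-0.001, -0.001, 0.101] [-0.0, -0.0001, -0.0001] mm 10.1 deg 0.0
[[0.5, 0.04, 0.11], [0.51, 0.04, 0.1], [0.52, 0.04, 0.09], [0.52, 0.04, 0.09], [0.53, 0.04, 0.08], [0.54, 0.04, 0.07], [0.54, 0.04, 0.06], [0.55, 0.04, 0.06], [0.56, 0.04, 0.05]]
```

View pics/s1.png

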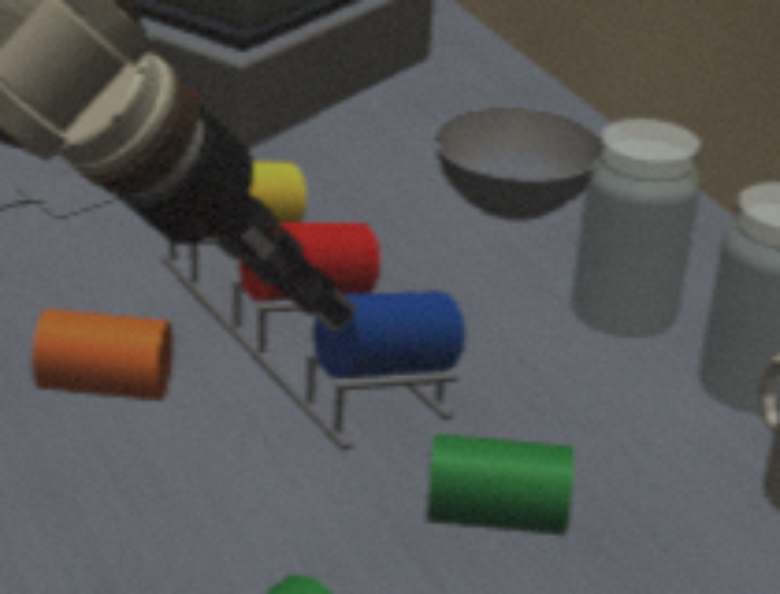

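The gripper, with its tips at about (340,310) in the crop, is lined up behind and above the blue tumbler, and the neighbours are untouched. Now I advance and close.

```bash
python3 -m creep '[[[0,0,0.1],[0,0,0],1],[[0,0,0.1],[0,0,0],1],[[0,0,0.1],[0,0,0],1],[[0,0,0.1],[0,0,0],1],[[0,0,0.1],[0,0,0],1],[[0,0,0.1],[0,0,0],1],[[0,0,0.1],[0,0,0],1],[[0,0,0.1],[0,0,0],1],[[0,0,0],[0,0,0],1]]' && python3 -m creep '[[[0,0,0],[0,0,0],-1],[[0,0,0],[0,0,0],-1],[[0,0,0],[0,0,0],-1],[[0,0,0],[0,0,0],-1],[[0,0,0],[0,0,0],-1],[[0,0,0],[0,0,0],-1]]'
```

```text
time_s: 4.35
tcp_pos: [0.555, 0.0451, 0.047]
eef_rot: [179.8, 41.7, -174.3]
force: [-0.6, 0.0, 0.1]
finger_gap: 1.0
gripper_force: 0.0
time_s: 4.95
tcp_pos: [0.5555, 0.0448, 0.0497]
eef_rot: [179.9, 41.9, -174.3]
force: [-0.4, -4.8, 4.4]
finger_gap: 0.676
gripper_force: 64.2
```

Gripped: the gap of 0.676 is about 57 mm, at 64 N. Now I lift straight up and then look at the cup in the hand.

```bash
python3 -m creep '[[[-0.067,0,-0.074],[0,0,0],-1],[[-0.134,0,-0.149],[0,0,0],-1],[[-0.134,0,-0.149],[0,0,0],-1],[[-0.134,0,-0.149],[0,0,0],-1],[[-0.134,0,-0.149],[0,0,0],-1],[[-0.134,0,-0.149],[0,0,0],-1],[[-0.067,0,-0.074],[0,0,0],-1],[[0,0,0],[0,0,0],-1]]'
python3 - <<'E'
from h import *
s=readout.sense();print(np.round(s['joints'],0))
# intermediate: over mat, level 85 mm above final, tilted 126
m=np.array([.550,-.262,.063])
for hd in(5,15):
    U=tool(m+[0,0,.09],hd,126,0);rows(pose(s),U,16)
i=vision.camera("side");cv2.imwrite("pics/s2.png",cv2.resize(i['img'][90:250,180:390],(780,594))[...,::-1])
E
```

```text
time_s: 5.75
tcp_pos: [0.5558, 0.0453, 0.1706]
eef_rot: [179.8, 41.9, -174.3]
force: [-0.5, -0.5, -2.0]
finger_gap: 0.673
gripper_force: 64.4
[  4. -36. -41.  43.   1.  -1.]
16 row [0.035, -0.191, 0.021] [0.0001, 0.0271, 0.0003] mm 19.5 deg 4.9
[[0.56, 0.05, 0.17], [0.56, -0.01, 0.16], [0.56, -0.07, 0.15], [0.55, -0.13, 0.14], [0.55, -0.19, 0.14], [0.54, -0.24, 0.13]]
16 row [0.052, -0.188, 0.023] [-0.0001, 0.027, -0.0034] mm 19.7 deg 4.9
[[0.56, 0.05, 0.17], [0.55, -0.01, 0.16], [0.55, -0.07, 0.14], [0.55, -0.13, 0.14], [0.54, -0.19, 0.13], [0.54, -0.25, 0.13]]
```

View pics/s2.png

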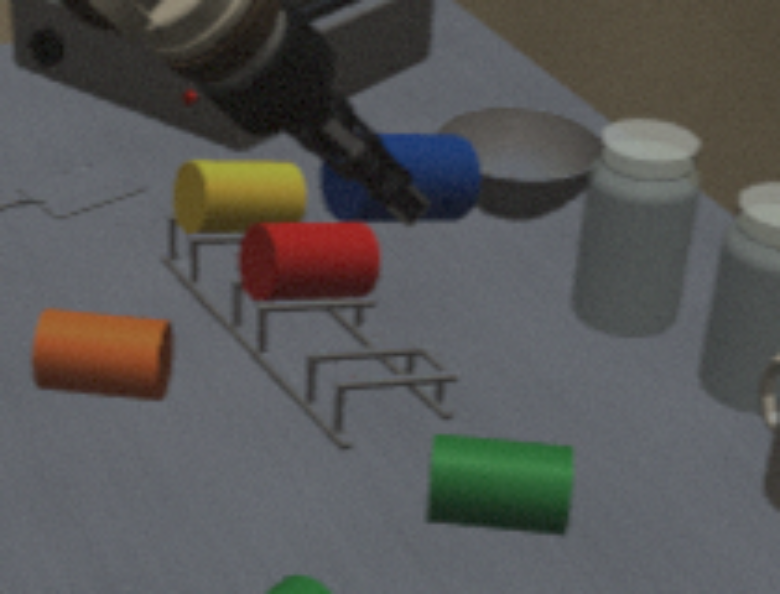

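The blue tumbler is held at about (400,178) in the crop, and red and yellow lie unmoved. Next I carry it over and turn it.

```bash
python3 -m creep '[[[0.018,-0.096,0.01],[0,0.0136,0],-1],[[0.035,-0.191,0.021],[0.0001,0.0271,0.0003],-1],[[0.035,-0.191,0.021],[0.0001,0.0271,0.0003],-1],[[0.035,-0.191,0.021],[0.0001,0.0271,0.0003],-1],[[0.035,-0.191,0.021],[0.0001,0.0271,0.0003],-1],[[0.035,-0.191,0.021],[0.0001,0.0271,0.0003],-1],[[0.035,-0.191,0.021],[0.0001,0.0271,0.0003],-1],[[0.035,-0.191,0.021],[0.0001,0.0271,0.0003],-1],[[0.035,-0.191,0.021],[0.0001,0.0271,0.0003],-1]]' && python3 -m creep '[[[0.035,-0.191,0.021],[0.0001,0.0271,0.0003],-1],[[0.035,-0.191,0.021],[0.0001,0.0271,0.0003],-1],[[0.035,-0.191,0.021],[0.0001,0.0271,0.0003],-1],[[0.035,-0.191,0.021],[0.0001,0.0271,0.0003],-1],[[0.035,-0.191,0.021],[0.0001,0.0271,0.0003],-1],[[0.035,-0.191,0.021],[0.0001,0.0271,0.0003],-1],[[0.035,-0.191,0.021],[0.0001,0.0271,0.0003],-1],[[0.018,-0.096,0.01],[0,0.0136,0],-1],[[0,0,0],[0,0,0],-1],[[0,0,0],[0,0,0],-1]]'
python3 - <<'E'
from h import *
from scipy.optimize import least_squares
s=readout.sense();T=pose(s);print(np.round(s['joints'],0),T[:3,2])
A=[]
for n in("top","side"):
    c=vision.camera(n);A.append(cloud(c,blue(c)&near(c,T[:3,3],55)))
    if n=="side":cv2.imwrite("pics/s3.png",cv2.resize(c['img'][120:320,230:470],(720,600))[...,::-1])
P=np.vstack(A);P=P[np.linalg.norm(P-T[:3,3],axis=1)<.12];print([len(a) for a in A],P.min(0),P.max(0))
def f(p,o=0):
    d=np.array([p[3],p[4],-1]);d/=np.linalg.norm(d);q=P-[p[0],p[1],T[2,3]];t=q@d
    if o:return p,d,np.percentile(t,[1,99])+0
    q=q-t[:,None]*d;base=t-p[2];r=np.linalg.norm(q,axis=1)
    return np.minimum(np.abs(r-.029),np.abs(base))   # side wall or base disc
r=least_squares(f,[T[0,3],T[1,3],-.05,0,0],loss='soft_l1',f_scale=.002);print(f(r.x,1),"tilt",np.degrees(np.hypot(*r.x[3:])),r.fun.mean())
E
```

```text
time_s: 6.7
tcp_pos: [0.5511, -0.1192, 0.1394]
eef_rot: [179.8, 0.1, -174.6]
force: [-0.8, -0.5, -0.8]
finger_gap: 0.675
gripper_force: 64.4
time_s: 7.7
tcp_pos: [0.5359, -0.2636, 0.1314]
eef_rot: [-180.0, -36.3, -175.0]
force: [0.4, 0.1, -1.1]
finger_gap: 0.676
gripper_force: 64.4
[-19.  47.  47. 124. -14. -20.] [-0.58922768 -0.05243415 -0.80626386]
[0, 840] [ 0.51859868 -0.29187585  0.08883757] [ 0.57802941 -0.22349007  0.19523935]
(array([ 0.54889013, -0.26099564, -0.04682887, -0.0158755 ,  0.00058592]), array([-1.58734937e-02,  5.85850216e-04, -9.99873837e-01]), array([-0.05009987,  0.03893043])) tilt 0.9102182515338337 0.0008940483312515871
```

View pics/s3.png

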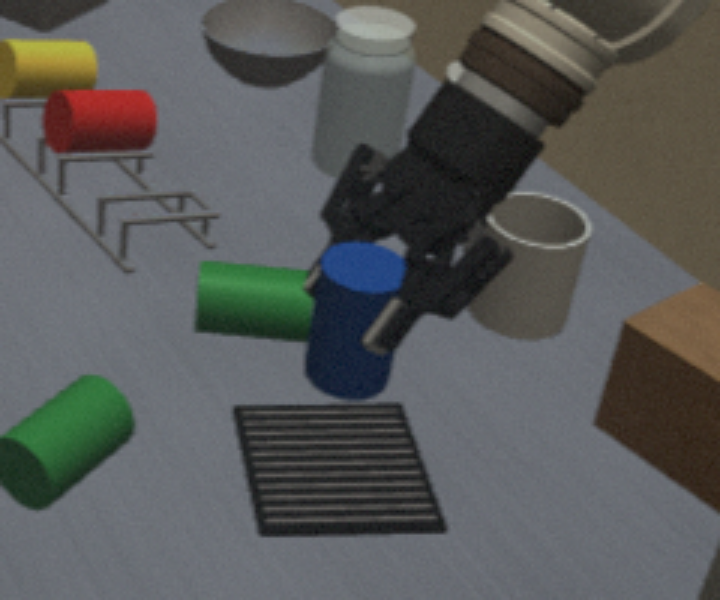

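The cup hangs mouth down, tilted 0.9°, over the mat at (350,320) in the crop. Its fit is within 3 mm of the mat centre, and its mouth is about 82-86 mm above the mat. I descend 72 mm, then creep.

```bash
python3 -m creep '[[[-0.059,0,0.081],[0,0,0],-1],[[-0.094,0,0.129],[0,0,0],-1],[[-0.094,0,0.129],[0,0,0],-1],[[-0.094,0,0.129],[0,0,0],-1],[[-0.059,0,0.081],[0,0,0],-1],[[-0.024,0,0.032],[0,0,0],-1],[[0,0,0],[0,0,0],-1],[[0,0,0],[0,0,0],-1],[[0,0,0],[0,0,0],-1]]' && python3 -m creep '[[[-0.012,0,0.016],[0,0,0],-1],[[-0.012,0,0.016],[0,0,0],-1],[[-0.012,0,0.016],[0,0,0],-1],[[0,0,0],[0,0,0],-1],[[0,0,0],[0,0,0],-1]]'
```

```text
time_s: 8.7
tcp_pos: [0.5359, -0.2642, 0.0617]
eef_rot: [-179.8, -36.2, -175.0]
force: [-1.1, 0.9, -2.2]
finger_gap: 0.675
gripper_force: 64.4
time_s: 9.2
tcp_pos: [0.5357, -0.264, 0.0549]
eef_rot: [-179.9, -36.3, -175.0]
force: [-0.4, 0.1, -0.6]
finger_gap: 0.677
gripper_force: 64.4
```

```bash
python3 -m creep '[[[-0.012,0,0.016],[0,0,0],-1],[[-0.012,0,0.016],[0,0,0],-1],[[0,0,0],[0,0,0],-1],[[0,0,0],[0,0,0],-1]]' && python3 -m creep '[[[-0.006,0,0.008],[0,0,0],-1],[[-0.003,0,0.004],[0,0,0],-1],[[0,0,0],[0,0,0],-1],[[0,0,0],[0,0,0],-1]]'
```

```text
time_s: 9.6
tcp_pos: [0.5357, -0.264, 0.0509]
eef_rot: [-179.9, -36.3, -175.0]
force: [0.3, 0.3, -0.4]
finger_gap: 0.676
gripper_force: 64.4
time_s: 10.0
tcp_pos: [0.5357, -0.2641, 0.0504]
eef_rot: [-179.9, -36.2, -175.0]
force: [-1.3, 1.0, 6.1]
finger_gap: 0.675
gripper_force: 64.6
```

Contact at 6 N. I release and then back off along the tool axis.

```bash
python3 -m creep '[[[0,0,0],[0,0,0],0.6],[[0,0,0],[0,0,0],0.8],[[0,0,0],[0,0,0],1],[[0,0,0],[0,0,0],1],[[0,0,0],[0,0,0],1],[[0,0,0],[0,0,0],1]]' && python3 -m creep '[[[0,0,-0.08],[0,0,0],1],[[0,0,-0.15],[0,0,0],1],[[0,0,-0.2],[0,0,0],1],[[0,0,-0.2],[0,0,0],1],[[0,0,-0.2],[0,0,0],1],[[0,0,-0.1],[0,0,0],1],[[0,0,0],[0,0,0],1],[[0,0,0],[0,0,0],1]]'
python3 - <<'E'
from h import *
for n in("top","side"):
    c=vision.camera(n)
    P=cloud(c,blue(c)&near(c,np.array([.55,-.262,.05]),45));P=P[(np.linalg.norm(P[:,:2]-[.55,-.262],axis=1)<.06)]
    if len(P):
        t=P[P[:,2]>.088];print(n,len(P),P.max(0),P.min(0),"top disc",t.mean(0),t[:,2].std())
    if n=="side":cv2.imwrite("pics/s4.png",cv2.resize(c['img'][80:330,190:470],(672,600))[...,::-1])
E
```

```text
time_s: 10.6
tcp_pos: [0.5358, -0.2641, 0.0494]
eef_rot: [-179.9, -36.2, -175.0]
force: [-0.0, 0.1, 0.7]
finger_gap: 0.998
gripper_force: 0.0
time_s: 11.4
tcp_pos: [0.5861, -0.2581, 0.1213]
eef_rot: [-179.8, -36.0, -175.0]
force: [1.1, -0.5, -0.3]
finger_gap: 1.002
gripper_force: 0.0
side 758 [ 0.57708814 -0.23406775  0.09903312] [ 0.51840188 -0.29334079  0.00862641] top disc [ 0.54771987 -0.26505896  0.09571747] 0.001514257136874293
```

View pics/s4.png

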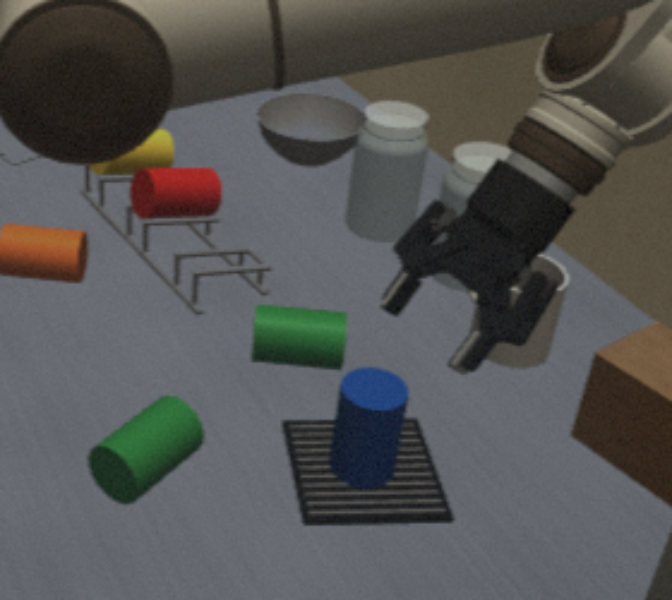

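The blue tumbler stands mouth down on the mat at (370,430) in the crop. Its base is at z = 0.096, flat, and its centre is within 4 mm of the mat's. The gripper is clear, and red and yellow lie in the rack as before.

```bash
python3 -c "
from plant import manip
print(manip.hand_in())"
```

```text
the job is handed in; nothing more can be done
None
```

The blue tumbler stands mouth down on the mat, within about 4 mm of its centre and with its whole rim on it; red and yellow look unmoved in the rack, and I handed the job in at about 11.5 s (no verdict was shown).

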